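Stow the carving mallet in its sprung collar

ROBOT

A 7-joint arm with a two-finger parallel gripper is mounted at the origin on the work surface. World frame = base frame: x ahead of the robot, y to its left, z up, the work surface at z = 0. Lengths are in m, angles in rad, forces in N, time in s.
With the tool pointing down it reaches from about 0.425 to 0.875 m from the base axis. Payload 4.7 kg.
Tool frame: the origin (TCP) lies at the very end of the fingers, on their centre line; the grasp point (between the pads) lies 19 mm behind it (grip_point_offset is the distance from the TCP to the grasp point, in m); x points along the fingers, z is the direction in which the jaws open and shut, and the axes are right-handed (so a half turn about x gives the same grasp; the last joint's range is limited). The gripper opens to 87 mm and grips with 3 to 60 N. Pads are 19 mm wide; open, the fingers measure 117 mm over their backs; the gripper's body (75 mm by 190 mm) begins 51 mm behind the grasp point.
Start: joints at [1.242, 0.321, -0.07, 1.45, 0.023, 1.371, -0.057], TCP at [0.218, -0.612, 0.223] pointing down, gripper open.
Joint ranges: [-2.86, 2.86], [-0.3, 2.09], [-1.38, 1.24], [0.06, 2.45], [-1.56, 4.7], [0.09, 2.05], [-2.69, 2.69]. Speed limits (rad/s): [2.57, 2.57, 3.14, 3.14, 3.14, 3.14, 3.14].

INTERFACE

Orientations are given as a rotation vector (axis times angle).
In Python, from bench import get_state, get_image, calibration, close_job, grip_point_offset gives the robot as it stands.
- The arm moves only by the tool play_rows, never from a script. Its argument "targets" is a list of rows, each an object with "claw": the closure, from 0 (fully open) to 1 (shut); "linear": the shift along the tool's x, y, z as a fraction of full scale, a list of three; "rotation": the turn, a rotation vector about the tool's x, y, z as a fraction of full scale, a list of three. In form: [{"claw": claw, "linear": [x, y, z], "rotation": [wx, wy, wz]}, ...]. A call has 1 to 10 rows; each row shifts and turns the pose as measured when the row begins, along the tool's axes as they then stand; what a row does not reach is not made up. Full scale, the value 1, is 2.5 cm for a shift and 90 degrees for a turn. A row lasts 1/12 s, in which the tool goes at most 41.7 mm and 7.16 degrees, less where a joint would pass 70% of its speed; a pose out of reach is approached as far as the arm can. A call with a number of a shift or a turn outside -1 to 1 is refused whole. A call with a gripper value outside its range is refused whole. The fingers move at their own pace and stop on an object; "newtons" is the grip in N (left out, the last holds). Time passes only in rows, so rows that do not move let the fingers close. It gives the time, the measured TCP pose, the force and the opening at its end, in the units of the state.
- get_state(): the state, without advancing time (a new reading comes with each control period).
- get_image(name): name is "scene" or "top" or "wrist"; returns the picture (400x640x3 uint8, blue, green, red); there is no depth.
- calibration(name): a dict with "fx", "fy", "cx", "cy" (pixels), "rvec" (rotation vector, rad) and "tvec" (3), from world to camera coordinates, as OpenCV has them; the wrist camera has in their place "hand_eye" (4x4, takes a point from camera to tool coordinates, whose origin is the TCP and whose axes are the tool frame's). Camera axes: x right, y down, z forward; pixel columns grow to the right and rows downward; lengths in m; the calibration is good to about 2 mm. A picture is of the moment at which its call begins: read the wrist's pose just before it. calibration takes no time and is no camera call.
- close_job(): hands the job in, once; it reports no verdict.
The state is a dict: "time": time; "joint_positions": joint angles; "qd": joint speeds; "joint_torque": joint torques, N m; "position": TCP position; "tool_rot": TCP orientation; "ft_force": force on the tool from outside, world axes, zero at the start; "torque": the same for the moment, N m; "grip_width": opening from 0.0 (shut) to 1.0 (fully open).
Only numpy, scipy, OpenCV 4.12 (cv2) and the standard library are available. Lean on these libraries where they do the work, as an engineer would, in place of code of your own. Each camera call takes 0.05 s, during which the arm holds its last target. There are 200 camera calls.

TASK

Take the square-headed wooden mallet off the two-railed trestle and stow it in the steel collar of the tool stand: handle first down through the collar, pushed home until its head sits flat on the collar's rim, then let go. The collar has been clamped by hand and is not quite where it is marked, so feel for its hole gently, and never push hard on it. Leave the other tools and things where they are.

Things in the scene. Friction and masses are not known exactly. Their poses are not given: they have to be found in the camera images.
- mallet_head (a point): Centre of the head of the square-headed wooden mallet (about 0.28 kg). Head 96 mm long (x axis) by 44 mm wide (y axis, the way to grip it) by 56 mm high (z, up): its underside is 28 mm below this point. The round handle hangs straight down from the middle of the underside.
- mallet_foot (a point): Centre of the blunt foot (lower end) of that mallet's handle, 153 mm below its head's centre. Handle 125 mm long: 17 mm in diameter from the blunt foot up to 80 mm above it, then swelling roundly to 20 mm at 85 mm above the foot, and 20 mm from there to the head.
- round_mallet_head (a point): Centre of the head of another, round-headed mallet (head 54 to 62 mm in diameter, 65 mm high) that hangs on the same trestle and stays there.
- trestle: Wooden trestle fixed to the bench, origin at the centre of its foot. Two level rails along its y axis, 280 mm long, 22 mm wide, 30 mm apart, tops 150 mm above the bench. The two mallets hang with heads on the rails, handles down in the gap, about 70 mm either side of the middle; which is where varies. They lift straight up.
- ring_mark (a point): Nominal centre of the collar's mouth, at the height of its flat upper rim, 140 mm above the bench (the height is true). The real collar is clamped 5 to 13 mm from here towards the post (this point's +x) and up to 9 mm to either side (y), anew each time. It is rigidly fixed. Steel tube, axis vertical: hole 24 mm in diameter, no chamfer, 38 mm outside, 30 mm tall.
- shoe_mark (a point): Nominal place (off by as much as the collar) of the nose of one of two facing rubber shoes on springs in the collar, on its +x and -x sides: 22 mm below the rim, 8.7 mm from the axis. Each yields up to 6 mm, pressing with 4 to 8 N. They rub on the handle's thick part: the last 30 mm or so need a push of 4 to 20 N. Collar and clamp stand 40 N from the mallet.
- stand: Tool stand fixed to the bench, origin at the centre below the nominal collar: light wooden foot 170 x 110 x 10 mm, steel post 75 mm away on the +x side that carries the collar on a clamped arm. Nothing of it rises above the collar's rim.
- chisel: Chisel lying on the bench, 200 mm long, handle 22 mm thick; leave alone.
- inkstone: Dark ink stone, 120 x 85 x 26 mm; leave alone.
- seal: Marble seal block, 32 x 32 x 75 mm, upright; leave alone.
- paperweight: Pale wooden bar, 35 x 190 x 24 mm; leave alone.
- ink_jar: Amber glass jar with black lid, 60 mm in diameter, 75 mm high; leave alone.
- brush_pot: Blue ceramic pot of brushes, 90 mm in diameter, 260 mm high with the brushes; leave alone.
- moulding: Piece of carved wooden moulding, 60 x 150 x 37 mm; leave alone.

How it is judged:
By the outcome, as a careful person would: the job done as asked, in the order asked, and still so for the second after the job is handed in, with the robot touching nothing.
It also fails if it takes over 72 s, if anything falls off the work surface, if the arm or the gripper's body presses on something with over 40 N, if the wrist force passes 120 N, or if a joint passes its speed limit or range.

## Working session

There is one attempt and no reset: what is moved stays moved. The work goes in short steps, Python scripts to look and compute and a tool call to move; the robot and the scene stay as the last step left them, time stands still between calls to the robot, and variables do not carry over. Pictures are saved under pics/ and viewed, about 8 in all and at most 12, crops included, and the job is handed in when it is done.

Besides the shell and the picture viewer there is one more tool, called after ">>>" by a JSON object that holds its "op" and its "data", one argument or row to a line. play_rows: Moves the arm, as the interface text tells. Shift numbers are shares of 2.5 cm and turn numbers shares of 90 degrees, none past 1 either way. Its arguments: {"type":"object","properties":{"targets":{"type":"array"},"newtons":{"type":"number"}},"required":["targets"]}

```bash
mkdir -p pics; ls; python3 - <<'E'
from bench import *
import cv2,numpy as np
s=get_state()
print({k:np.round(v,3).tolist() for k,v in s.items()},grip_point_offset if not callable(grip_point_offset) else grip_point_offset())
for n in("top","scene"):
    cv2.imwrite(f"pics/{n}0.png",get_image(n)); c=calibration(n);print(n,c)
    R=cv2.Rodrigues(np.array(c["rvec"],float))[0]; print(-R.T@np.array(c["tvec"]).ravel())
print(calibration("wrist"))
E
```

```text
pics
{'time': 0.0, 'joint_positions': [1.242, 0.322, -0.07, 1.452, 0.023, 1.371, -0.057], 'qd': [-0.0, 0.001, -0.0, -0.002, -0.0, -0.003, 0.0], 'joint_torque': [0.0, -49.128, -0.403, -31.252, -0.064, 0.044, 0.0], 'position': [0.218, -0.612, 0.221], 'tool_rot': [0.954, 1.354, -0.952], 'ft_force': [0.45, -0.822, 0.272], 'torque': [-0.029, 0.017, 0.005], 'grip_width': 1.001} 0.0187
top {'fx': 387.3380622262918, 'fy': 387.3380622262918, 'cx': 319.4334813735014, 'cy': 202.99651663401676, 'rvec': array([ 2.16169582, -2.13539091,  0.16834649]), 'tvec': array([-0.00213212,  0.6684351 ,  1.01070363])}
[0.51222696 0.01419132 1.0980683 ]
scene {'fx': 508.1824151679289, 'fy': 508.1824151679289, 'cx': 317.62131962306154, 'cy': 203.39845365668995, 'rvec': array([ 0.96093497,  2.47280801, -1.07308107]), 'tvec': array([ 0.48517537, -0.19208734,  2.01287367])}
[1.42583335 0.86266204 1.2436907 ]
{'fx': 337.2933508832787, 'fy': 337.2933508832787, 'cx': 322.67980586161616, 'cy': 188.70335883912918, 'hand_eye': array([[-1.58852759e-04, -2.86342853e-01,  9.58127207e-01,
        -1.61792325e-01],
       [-8.70469084e-04, -9.58126817e-01, -2.86342880e-01,
         7.85328156e-02],
       [ 9.99999609e-01, -8.79506469e-04, -9.70515125e-05,
        -7.98346115e-05],
       [ 0.00000000e+00,  0.00000000e+00,  0.00000000e+00,
         1.00000000e+00]])}
```

View pics/top0.png

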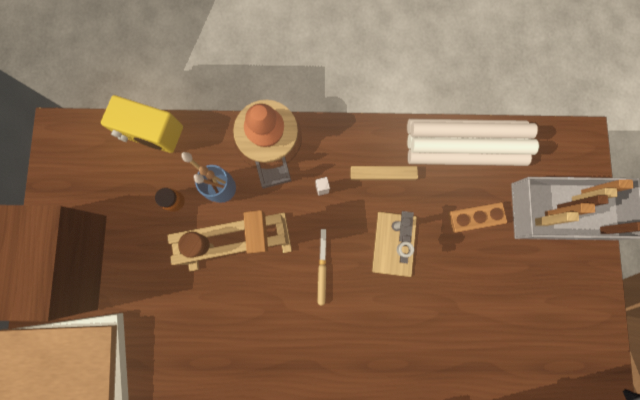

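View pics/scene0.png

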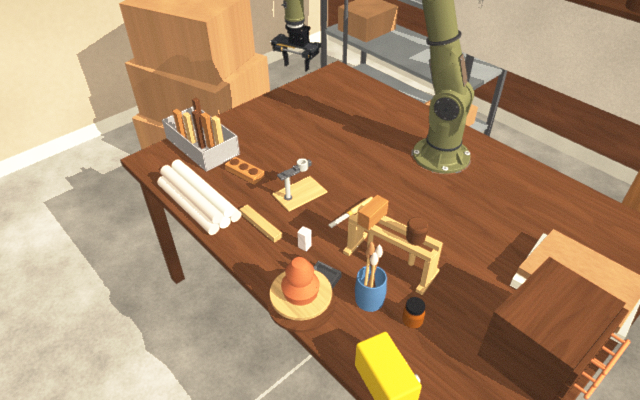

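```bash
cat > h.py <<'E'
from bench import *
import cv2,numpy as np
from scipy.spatial.transform import Rotation as Ro
def cam(n):
    c=calibration(n);K=np.array([[c["fx"],0,c["cx"]],[0,c["fy"],c["cy"]],[0,0,1]])
    if "rvec" in c:
        R=cv2.Rodrigues(np.array(c["rvec"],float))[0];t=np.array(c["tvec"],float).ravel()
        return K,R.T,-R.T@t
    s=get_state();H=np.array(c["hand_eye"]);Rt=Ro.from_rotvec(s["tool_rot"]).as_matrix()
    return K,Rt@H[:3,:3],Rt@H[:3,3]+s["position"]
def ray(C,p,z):
    K,R,o=C;d=R@np.linalg.solve(K,[p[0],p[1],1]);return o+d*(z-o[2])/d[2]
def proj(C,P):
    K,R,o=C;q=K@(R.T@(np.array(P)-o));return q[:2]/q[2]
E
python3 - <<'E'
from h import *
im=cv2.imread("pics/top0.png")
a=cv2.resize(im[200:280,225:295],None,fx=7,fy=7,interpolation=cv2.INTER_CUBIC)[:, :400]
b=cv2.resize(im[200:280,365:422],None,fx=7,fy=7,interpolation=cv2.INTER_CUBIC)
cv2.imwrite("pics/crop1.png",np.hstack([a,b]))
C=cam("top")
for n,p,z in [("head",(255,231),.206),("ring",(405,250),.14),("chisel",(322,270),.02),("brush",(215,183),.1),("round",(192,244),.21)]: print(n,ray(C,p,z))
print(Ro.from_rotvec(get_state()["tool_rot"]).as_matrix().round(3))
E
```

```text
head [0.57806159 0.15471473 0.206     ]
ring [ 0.54068721 -0.20521676  0.14      ]
chisel [ 0.48705029 -0.00336357  0.02      ]
brush [0.71028048 0.28051306 0.1       ]
round [0.54643923 0.29612031 0.21      ]
[[-0.001  0.942  0.336]
 [ 0.002  0.336 -0.942]
 [-1.    -0.    -0.002]]
```

View pics/crop1.png

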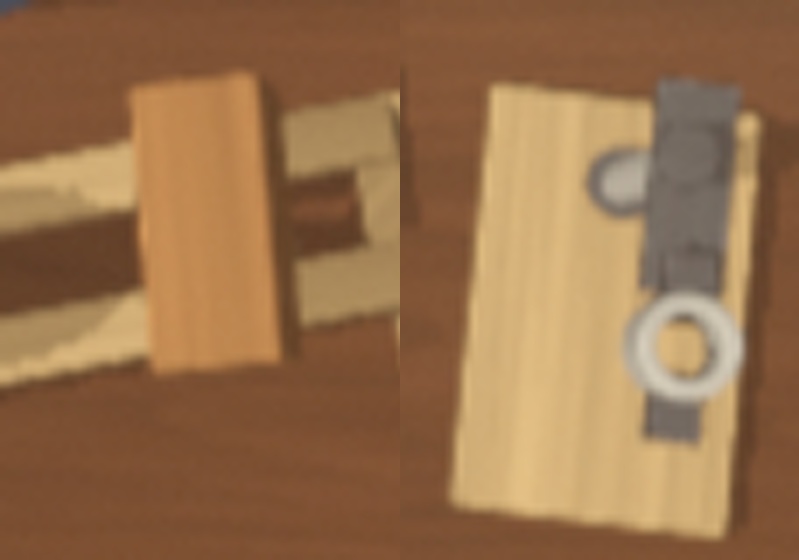

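```bash
cat >> h.py <<'E'
def plan(target,yaw=None):
    """tool-frame total shift in full-scale units to target; yaw: wanted angle (deg) of tool z in world xy"""
    s=get_state();R=Ro.from_rotvec(s["tool_rot"]).as_matrix()
    print("pos",np.round(s["position"],4),"zdir",round(np.degrees(np.arctan2(R[1,2],R[0,2])),2),"tilt",np.round(R[:,0],4),"F",np.round(s["ft_force"],2),"T",np.round(s["torque"],3),"w",round(s["grip_width"],3),"t",round(s["time"],2))
    if target is not None: print("linear total",np.round(R.T@(np.array(target)-s["position"])/.025,2))
    if yaw is not None:
        D=R.T@np.column_stack([[0,0,-1],np.cross([np.cos(np.radians(yaw)),np.sin(np.radians(yaw)),0],[0,0,-1]),[np.cos(np.radians(yaw)),np.sin(np.radians(yaw)),0]])
        print("rotvec total/90",np.round(np.degrees(Ro.from_matrix(D).as_rotvec())/90,3))
E
python3 - <<'E'
from h import *
C=cam("top");f=lambda c,o:((c[0]+.5)/7-.5+o,(c[1]+.5)/7-.5+200)
P=np.array([ray(C,f(c,225),.206) for c in [(131,88),(255,73),(278,360),(155,372)]])
m=P.mean(0);y=(P[0]+P[3]-P[1]-P[2]);x=P[0]+P[1]-P[2]-P[3]
print(P.round(4),m,np.degrees(np.arctan2(y[1],y[0])),np.degrees(np.arctan2(x[1],x[0])),np.linalg.norm(x)/2,np.linalg.norm(y)/2)
r=ray(C,f((284,347),365),.14);print("ring",r)
plan([r[0],r[1],.26],np.degrees(np.arctan2(x[1],x[0]))-90)
E
```

```text
[[0.6214 0.1834 0.206 ]
 [0.6269 0.1426 0.206 ]
 [0.5327 0.1319 0.206 ]
 [0.5283 0.1718 0.206 ]] [0.57732285 0.15741333 0.206     ] 96.97852761902428 6.772129712614762 0.09433543127702392 0.040648779296820856
ring [ 0.54278805 -0.20561337  0.14      ]
pos [ 0.2182 -0.6117  0.2216] zdir -70.36 tilt [-7.0e-04  1.6e-03 -1.0e+00] F [ 0.14  1.41 -0.59] T [-0.038  0.001 -0.035] w 1.003 t 0.1
linear total [ -1.52  17.69 -10.94]
rotvec total/90 [ 0.143 -0.001  0.   ]
```

>>> {"op": "play_rows", "data": {
  "targets": [
    {"claw": 0,"linear": [-0.7,0,0],"rotation": [0.07,0,0]},
    {"claw": 0,"linear": [-0.7,0,0],"rotation": [0.07,0,0]},
    {"claw": 0,"linear": [0,0.98,-0.97],"rotation": [0,0,0]},
    {"claw": 0,"linear": [0,0.98,-0.97],"rotation": [0,0,0]},
    {"claw": 0,"linear": [0,0.98,-0.97],"rotation": [0,0,0]},
    {"claw": 0,"linear": [0,0.98,-0.97],"rotation": [0,0,0]},
    {"claw": 0,"linear": [0,0.98,-0.97],"rotation": [0,0,0]},
    {"claw": 0,"linear": [0,0.98,-0.97],"rotation": [0,0,0]},
    {"claw": 0,"linear": [0,0.98,-0.97],"rotation": [0,0,0]},
    {"claw": 0,"linear": [0,0.98,-0.97],"rotation": [0,0,0]}
  ]
}}

```text
time: 0.93
position: [0.3877, -0.3954, 0.2506]
tool_rot: [1.143, 1.265, -1.146]
ft_force: [-0.0, -0.4, 0.2]
grip_width: 1.003
```

```bash
python3 - <<'E'
from h import *
plan([.5428,-.2056,.26],-83.2)
E
```

```text
pos [ 0.3877 -0.3954  0.2506] zdir -84.82 tilt [-0.0112  0.0076 -0.9999] F [-0.02 -0.39  0.16] T [ 0.024 -0.036  0.005] w 1.003 t 0.93
linear total [-0.39  6.86 -7.  ]
rotvec total/90 [-0.018 -0.006  0.007]
```

>>> {"op": "play_rows", "data": {
  "targets": [
    {"claw": 0,"linear": [-0.05,0.95,-0.97],"rotation": [-0.018,-0.006,0.007]},
    {"claw": 0,"linear": [-0.05,0.95,-0.97],"rotation": [0,0,0]},
    {"claw": 0,"linear": [-0.05,0.95,-0.97],"rotation": [0,0,0]},
    {"claw": 0,"linear": [-0.05,0.95,-0.97],"rotation": [0,0,0]},
    {"claw": 0,"linear": [-0.05,0.95,-0.97],"rotation": [0,0,0]},
    {"claw": 0,"linear": [-0.05,0.95,-0.97],"rotation": [0,0,0]},
    {"claw": 0,"linear": [-0.05,0.95,-0.97],"rotation": [0,0,0]},
    {"claw": 0,"linear": [0,0,0],"rotation": [0,0,0]},
    {"claw": 0,"linear": [0,0,0],"rotation": [0,0,0]},
    {"claw": 0,"linear": [0,0,0],"rotation": [0,0,0]}
  ]
}}

```text
time: 1.77
position: [0.5417, -0.1842, 0.2558]
tool_rot: [1.112, 1.277, -1.105]
ft_force: [-0.2, -0.3, -1.5]
grip_width: 1.001
```

```bash
python3 - <<'E'
from h import *
plan([.577,.158,.30],-83.2)
C=cam("wrist"); im=get_image("wrist");cv2.imwrite("pics/w1.png",im)
print(proj(C,[.5428,-.2056,.14]))
np.savez("w1.npz",K=C[0],R=C[1],o=C[2])
E
```

```text
pos [ 0.5417 -0.1842  0.2558] zdir -82.16 tilt [-0.0018  0.0068 -1.    ] F [-0.19 -0.3  -1.46] T [0.002 0.009 0.048] w 1.001 t 1.77
linear total [ -1.68   3.26 -13.38]
rotvec total/90 [ 0.012 -0.004  0.001]
[348.62923963 185.71942743]
```

View pics/w1.png

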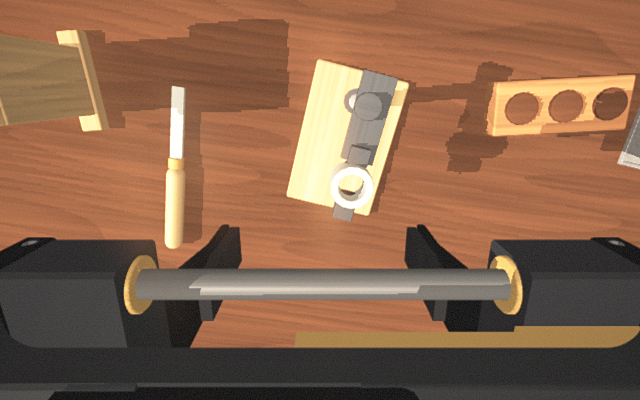

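```bash
cat > ring.py <<'E'
from h import *
def ring(im,p,r,vmin,C,smax=70):
    x,y=map(int,p);sc=4
    c=cv2.resize(im[y-r:y+r,x-r:x+r],None,fx=sc,fy=sc,interpolation=cv2.INTER_CUBIC)
    h=cv2.cvtColor(c,cv2.COLOR_BGR2HSV);m=((h[...,1]<smax)&(h[...,2]>vmin)).astype(np.uint8)*255
    cs,hi=cv2.findContours(m,cv2.RETR_CCOMP,cv2.CHAIN_APPROX_NONE)
    for k,q in enumerate(cs):
        if cv2.contourArea(q)>150:
            e=cv2.fitEllipse(q);px=((e[0][0]+.5)/sc-.5+x-r,(e[0][1]+.5)/sc-.5+y-r)
            print("hole" if hi[0][k][3]>=0 else "outer",np.round(px,2),np.round(np.array(e[1])/sc,1),"->",ray(C,px,.14).round(4))
    return np.hstack([c,cv2.cvtColor(m,cv2.COLOR_GRAY2BGR)])
E
python3 - <<'E'
from ring import *
d=np.load("w1.npz");C=(d["K"],d["R"],d["o"])
a=ring(cv2.imread("pics/w1.png"),(352,185),36,150,C)
b=ring(cv2.imread("pics/top0.png"),(405,250),14,150,cam("top"))
o=np.zeros((a.shape[0]+b.shape[0],a.shape[1],3),np.uint8);o[:a.shape[0]]=a;o[a.shape[0]:,:b.shape[1]]=b
cv2.imwrite("pics/ring1.png",o)
E
```

```text
outer [370.63 169.11] [6.5 8.9] -> [ 0.5598 -0.2217  0.14  ]
outer [346.83 179.83] [68.5 73.9] -> [ 0.5477 -0.2033  0.14  ]
hole [363.73 208.09] [4.3 9. ] -> [ 0.5245 -0.2219  0.14  ]
hole [346.47 190.67] [ 8.7 19.6] -> [ 0.5382 -0.2045  0.14  ]
hole [327.35 190.6 ] [ 4.1 18.4] -> [ 0.536  -0.1882  0.14  ]
hole [359.8  182.89] [ 5.5 12. ] -> [ 0.5466 -0.2147  0.14  ]
hole [343.63 180.54] [2.1 8.7] -> [ 0.5468 -0.2007  0.14  ]
outer [405.01 249.17] [15.4 17. ] -> [ 0.5427 -0.2053  0.14  ]
hole [405.1  249.17] [8.  9.5] -> [ 0.5427 -0.2055  0.14  ]
```

View pics/ring1.png

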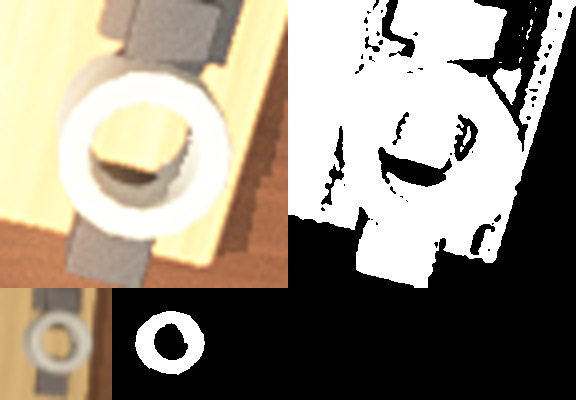

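>>> {"op": "play_rows", "data": {
  "targets": [
    {"claw": 0,"linear": [-0.3,0.24,-0.97],"rotation": [0.012,-0.004,0]},
    {"claw": 0,"linear": [-0.3,0.24,-0.97],"rotation": [0,0,0]},
    {"claw": 0,"linear": [-0.2,0.24,-0.97],"rotation": [0,0,0]},
    {"claw": 0,"linear": [-0.2,0.24,-0.97],"rotation": [0,0,0]},
    {"claw": 0,"linear": [-0.2,0.24,-0.97],"rotation": [0,0,0]},
    {"claw": 0,"linear": [-0.1,0.24,-0.97],"rotation": [0,0,0]},
    {"claw": 0,"linear": [-0.1,0.24,-0.97],"rotation": [0,0,0]},
    {"claw": 0,"linear": [-0.1,0.24,-0.97],"rotation": [0,0,0]},
    {"claw": 0,"linear": [-0.1,0.24,-0.97],"rotation": [0,0,0]},
    {"claw": 0,"linear": [-0.1,0.24,-0.97],"rotation": [0,0,0]}
  ]
}}

```text
time: 2.65
position: [0.5721, 0.0432, 0.2955]
tool_rot: [1.146, 1.241, -1.17]
ft_force: [0.4, 0.1, -0.1]
grip_width: 1.001
```

```bash
python3 - <<'E'
from h import *
d=np.load("w1.npz");C=(d["K"],d["R"],d["o"]);print(ray(C,(351.9,187.4),.14))
plan([.577,.158,.30],-83.2)
E
```

```text
[ 0.54170354 -0.20861243  0.14      ]
pos [0.5721 0.0432 0.2955] zdir -86.03 tilt [-0.009  -0.0104 -0.9999] F [ 0.43  0.13 -0.13] T [ 0.066 -0.054  0.034] w 1.001 t 2.65
linear total [-0.23  0.51 -4.57]
rotvec total/90 [-0.031  0.006  0.006]
```

>>> {"op": "play_rows", "data": {
  "targets": [
    {"claw": 0,"linear": [-0.05,0.05,-0.95],"rotation": [-0.031,0.006,0.006]},
    {"claw": 0,"linear": [-0.05,0.05,-0.95],"rotation": [0,0,0]},
    {"claw": 0,"linear": [-0.05,0.05,-0.95],"rotation": [0,0,0]},
    {"claw": 0,"linear": [-0.05,0.05,-0.95],"rotation": [0,0,0]},
    {"claw": 0,"linear": [0,0,-0.3],"rotation": [0,0,0]},
    {"claw": 0,"linear": [0,0,0],"rotation": [0,0,0]},
    {"claw": 0,"linear": [0,0,0],"rotation": [0,0,0]},
    {"claw": 0,"linear": [0,0,0],"rotation": [0,0,0]}
  ]
}}

```text
time: 3.32
position: [0.5649, 0.1458, 0.2995]
tool_rot: [1.116, 1.266, -1.116]
ft_force: [0.1, 0.0, 0.5]
grip_width: 0.998
```

```bash
python3 - <<'E'
from h import *
plan([.577,.158,.30],-83.2)
C=cam("wrist"); im=get_image("wrist");np.savez("w2.npz",K=C[0],R=C[1],o=C[2])
print(proj(C,[.577,.158,.206]))
h=cv2.cvtColor(im,cv2.COLOR_BGR2HSV);x,y=proj(C,[.577,.158,.206]).astype(int);print(h[y-10:y+10:5,x-10:x+10:5].reshape(-1,3))
cv2.imwrite("pics/w2.png",im)
E
```

```text
pos [0.5649 0.1458 0.2995] zdir -82.79 tilt [-3.e-04 -2.e-04 -1.e+00] F [0.13 0.03 0.54] T [-0.043  0.004  0.002] w 0.998 t 3.32
linear total [-0.02  0.54 -0.42]
rotvec total/90 [0.005 0.    0.   ]
[309.22003872 174.8335652 ]
[[ 14 138 246]
 [ 14 136 248]
 [ 15 138 247]
 [ 14 142 242]
 [ 15 138 246]
 [ 15 139 248]
 [ 15 138 246]
 [ 14 140 244]
 [ 14 142 245]
 [ 15 137 248]
 [ 15 140 246]
 [ 15 142 243]
 [ 14 138 245]
 [ 15 138 247]
 [ 15 135 247]
 [ 14 144 242]]
```

View pics/w2.png

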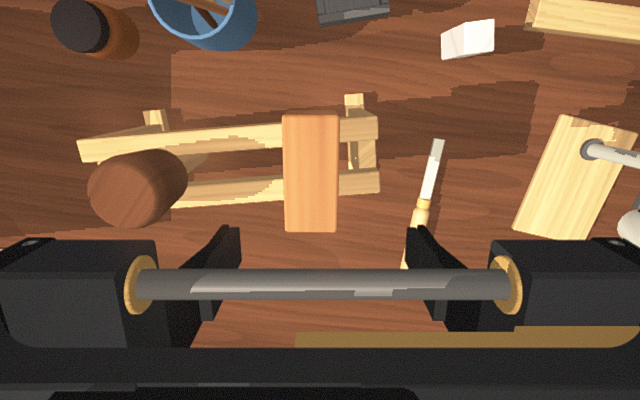

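```bash
python3 - <<'E'
from h import *
d=np.load("w2.npz");C=(d["K"],d["R"],d["o"]);im=cv2.imread("pics/w2.png")
h=cv2.cvtColor(im,cv2.COLOR_BGR2HSV)
m=cv2.inRange(h,(11,120,200),(17,165,255));m=cv2.morphologyEx(m,cv2.MORPH_OPEN,np.ones((7,7)))
cs=cv2.findContours(m,0,2)[0];q=max([c for c in cs if cv2.pointPolygonTest(c,(310,170),False)>=0],key=cv2.contourArea)
r=cv2.minAreaRect(q);B=cv2.boxPoints(r);print(r)
P=np.array([ray(C,p,.206) for p in B]);print(P.round(4),P.mean(0),np.linalg.norm(P-np.roll(P,1,0),axis=1))
e=P-np.roll(P,1,0);k=np.argmax(np.linalg.norm(e,axis=1));print(np.degrees(np.arctan2(e[k,1],e[k,0])))
t=P.mean(0);plan([t[0],t[1],.164],-83.2)
E
```

```text
((309.4999694824219, 173.0), (54.99999237060547, 115.99998474121094), -0.0)
[[0.527  0.1748 0.206 ]
 [0.6199 0.1832 0.206 ]
 [0.625  0.1427 0.206 ]
 [0.5326 0.13   0.206 ]] [0.57613962 0.15768139 0.206     ] [0.04513313 0.09331632 0.04077419 0.09327196]
5.180603270632675
pos [0.5651 0.1453 0.2994] zdir -82.85 tilt [-4.e-04 -4.e-04 -1.e+00] F [-0.06 -0.6  -0.26] T [-0.043  0.042  0.012] w 0.997 t 3.37
linear total [ 5.42  0.5  -0.44]
rotvec total/90 [0.004 0.    0.   ]
```

>>> {"op": "play_rows", "data": {
  "targets": [
    {"claw": 0,"linear": [0.3,0.52,-0.44],"rotation": [-0.004,0,0]},
    {"claw": 0,"linear": [0.8,0,0],"rotation": [0,0,0]},
    {"claw": 0,"linear": [0.8,0,0],"rotation": [0,0,0]},
    {"claw": 0,"linear": [0.8,0,0],"rotation": [0,0,0]},
    {"claw": 0,"linear": [0.8,0,0],"rotation": [0,0,0]},
    {"claw": 0,"linear": [0.8,0,0],"rotation": [0,0,0]},
    {"claw": 0,"linear": [0.6,0,0],"rotation": [0,0,0]},
    {"claw": 0,"linear": [0,0,0],"rotation": [0,0,0]},
    {"claw": 0,"linear": [0,0,0],"rotation": [0,0,0]}
  ]
}}

```text
time: 4.12
position: [0.5826, 0.1386, 0.1722]
tool_rot: [1.125, 1.25, -1.131]
ft_force: [-0.7, 0.6, 0.3]
grip_width: 1.0
```

```bash
python3 - <<'E'
from h import *
plan([.5768,.1577,.164],-83.4)
E
```

```text
pos [0.5826 0.1386 0.1722] zdir -83.82 tilt [ 0.0032 -0.0078 -1.    ] F [-0.73  0.58  0.32] T [ 0.034  0.007 -0.043] w 1.0 t 4.12
linear total [ 0.32 -0.15 -0.79]
rotvec total/90 [-0.005  0.005 -0.001]
```

>>> {"op": "play_rows", "data": {
  "targets": [
    {"claw": 0,"linear": [0,-0.07,-0.4],"rotation": [-0.005,0.005,0]},
    {"claw": 0,"linear": [0,-0.07,-0.4],"rotation": [0,0,0]},
    {"claw": 0,"linear": [0,0,0],"rotation": [0,0,0]},
    {"claw": 0,"linear": [0,0,0],"rotation": [0,0,0]}
  ]
}}

```text
time: 4.45
position: [0.5785, 0.1582, 0.1756]
tool_rot: [1.129, 1.256, -1.12]
ft_force: [0.1, -1.0, 0.1]
grip_width: 1.002
```

```bash
python3 - <<'E'
from h import *
plan([.5768,.1577,.164],-83.4)
E
```

```text
pos [0.5785 0.1582 0.1756] zdir -83.53 tilt [ 0.0066  0.0013 -1.    ] F [ 0.07 -0.96  0.08] T [ 0.068  0.009 -0.037] w 1.002 t 4.45
linear total [ 0.46 -0.07  0.01]
rotvec total/90 [-0.001 -0.    -0.004]
```

>>> {"op": "play_rows", "data": {
  "newtons": 40,
  "targets": [
    {"claw": 0,"linear": [0.5,-0.07,0],"rotation": [0,0,-0.004]},
    {"claw": 0,"linear": [0,0,0],"rotation": [0,0,0]},
    {"claw": 1,"linear": [0,0,0],"rotation": [0,0,0]},
    {"claw": 1,"linear": [0,0,0],"rotation": [0,0,0]},
    {"claw": 1,"linear": [0,0,0],"rotation": [0,0,0]},
    {"claw": 1,"linear": [0,0,0],"rotation": [0,0,0]},
    {"claw": 1,"linear": [0,0,0],"rotation": [0,0,0]},
    {"claw": 1,"linear": [0,0,0],"rotation": [0,0,0]},
    {"claw": 1,"linear": [0,0,0],"rotation": [0,0,0]}
  ]
}}

```text
time: 5.2
position: [0.5776, 0.159, 0.1637]
tool_rot: [1.127, 1.259, -1.122]
ft_force: [-0.5, 0.6, 0.7]
grip_width: 0.556
```

```bash
python3 - <<'E'
from h import *
plan([.5768,.1577,.33],-83.4)
E
```

```text
pos [0.5776 0.159  0.1637] zdir -83.46 tilt [ 3.e-03  8.e-04 -1.e+00] F [-0.48  0.6   0.73] T [0.026 0.057 0.008] w 0.556 t 5.2
linear total [-6.65 -0.02  0.04]
rotvec total/90 [-0.001 -0.    -0.002]
```

>>> {"op": "play_rows", "data": {
  "targets": [
    {"claw": 1,"linear": [0,0,0],"rotation": [0,0,0]},
    {"claw": 1,"linear": [0,0,0],"rotation": [0,0,0]},
    {"claw": 1,"linear": [0,0,0],"rotation": [0,0,0]},
    {"claw": 1,"linear": [0,0,0],"rotation": [0,0,0]}
  ]
}}

```text
time: 5.53
position: [0.5777, 0.1584, 0.1637]
tool_rot: [1.127, 1.259, -1.123]
ft_force: [-0.2, -0.0, -0.1]
grip_width: 0.507
```

```bash
python3 - <<'E'
from h import *
plan([.5768,.1577,.33],-83.4)
E
```

```text
pos [0.5777 0.1584 0.1637] zdir -83.48 tilt [ 3.1e-03  3.0e-04 -1.0e+00] F [-0.2  -0.02 -0.06] T [-0.065  0.039  0.023] w 0.507 t 5.53
linear total [-6.65 -0.02  0.02]
rotvec total/90 [-0.001  0.    -0.002]
```

>>> {"op": "play_rows", "data": {
  "targets": [
    {"claw": 1,"linear": [-0.4,0,0],"rotation": [0,0,0]},
    {"claw": 1,"linear": [-0.7,0,0],"rotation": [0,0,0]},
    {"claw": 1,"linear": [-0.8,0,0],"rotation": [0,0,0]},
    {"claw": 1,"linear": [-0.8,0,0],"rotation": [0,0,0]},
    {"claw": 1,"linear": [-0.8,0,0],"rotation": [0,0,0]},
    {"claw": 1,"linear": [-0.8,0,0],"rotation": [0,0,0]},
    {"claw": 1,"linear": [-0.8,0,0],"rotation": [0,0,0]},
    {"claw": 1,"linear": [-0.8,0,0],"rotation": [0,0,0]},
    {"claw": 1,"linear": [-0.8,0,0],"rotation": [0,0,0]},
    {"claw": 1,"linear": [0,0,0],"rotation": [0,0,0]}
  ]
}}

```text
time: 6.37
position: [0.5748, 0.1581, 0.3362]
tool_rot: [1.122, 1.266, -1.127]
ft_force: [1.1, 0.6, -1.7]
grip_width: 0.502
```

```bash
python3 - <<'E'
from h import *
plan([.5425,-.2065,.33],-83.4)
E
```

```text
pos [0.5748 0.1581 0.3362] zdir -83.39 tilt [-5.5e-03  6.0e-04 -1.0e+00] F [ 1.12  0.62 -1.71] T [ 0.039 -0.139  0.022] w 0.502 t 6.37
linear total [ 0.25 -2.96 14.34]
rotvec total/90 [ 0.    -0.001  0.003]
```

>>> {"op": "play_rows", "data": {
  "targets": [
    {"claw": 1,"linear": [0,-0.1,0.5],"rotation": [0,0,0.003]},
    {"claw": 1,"linear": [0,-0.2,0.97],"rotation": [0,0,0]},
    {"claw": 1,"linear": [0,-0.2,0.97],"rotation": [0,0,0]},
    {"claw": 1,"linear": [0,-0.2,0.97],"rotation": [0,0,0]},
    {"claw": 1,"linear": [0,-0.2,0.97],"rotation": [0,0,0]},
    {"claw": 1,"linear": [0,-0.2,0.97],"rotation": [0,0,0]},
    {"claw": 1,"linear": [0,-0.2,0.97],"rotation": [0,0,0]},
    {"claw": 1,"linear": [0,-0.2,0.97],"rotation": [0,0,0]},
    {"claw": 1,"linear": [0,-0.2,0.97],"rotation": [0,0,0]},
    {"claw": 1,"linear": [0,-0.2,0.97],"rotation": [0,0,0]}
  ]
}}

```text
time: 7.2
position: [0.5492, -0.0748, 0.3246]
tool_rot: [1.11, 1.287, -1.114]
ft_force: [0.7, 0.4, -3.7]
grip_width: 0.502
```

```bash
python3 - <<'E'
from h import *
plan([.5425,-.2065,.32],-83.4)
E
```

```text
pos [ 0.5492 -0.0748  0.3246] zdir -82.25 tilt [-0.0143  0.0091 -0.9999] F [ 0.68  0.43 -3.68] T [ 0.014 -0.045  0.013] w 0.502 t 7.2
linear total [ 0.14 -0.97  5.19]
rotvec total/90 [ 0.013 -0.007  0.008]
```

>>> {"op": "play_rows", "data": {
  "targets": [
    {"claw": 1,"linear": [0,-0.18,0.95],"rotation": [0.013,-0.007,0.008]},
    {"claw": 1,"linear": [0,-0.18,0.95],"rotation": [0,0,0]},
    {"claw": 1,"linear": [0,-0.18,0.9],"rotation": [0,0,0]},
    {"claw": 1,"linear": [0,-0.18,0.8],"rotation": [0,0,0]},
    {"claw": 1,"linear": [0,-0.1,0.6],"rotation": [0,0,0]},
    {"claw": 1,"linear": [0,0,0.3],"rotation": [0,0,0]},
    {"claw": 1,"linear": [0,0,0],"rotation": [0,0,0]},
    {"claw": 1,"linear": [0,0,0],"rotation": [0,0,0]},
    {"claw": 1,"linear": [0,0,0],"rotation": [0,0,0]}
  ]
}}

```text
time: 7.95
position: [0.5344, -0.1997, 0.312]
tool_rot: [1.127, 1.273, -1.142]
ft_force: [0.0, 0.2, -3.0]
grip_width: 0.502
```

```bash
python3 - <<'E'
from h import *
plan([.5425,-.2065,.30],-83.4)
E
```

```text
pos [ 0.5344 -0.1997  0.312 ] zdir -84.03 tilt [-0.0174  0.0038 -0.9998] F [ 0.03  0.17 -3.05] T [-0.003 -0.03  -0.011] w 0.502 t 7.95
linear total [0.47 0.3  0.31]
rotvec total/90 [-0.007 -0.004  0.011]
```

>>> {"op": "play_rows", "data": {
  "targets": [
    {"claw": 1,"linear": [0.2,0.32,0.32],"rotation": [-0.007,-0.004,0.011]},
    {"claw": 1,"linear": [0,0,0],"rotation": [0,0,0]},
    {"claw": 1,"linear": [0,0,0],"rotation": [0,0,0]},
    {"claw": 1,"linear": [0,0,0],"rotation": [0,0,0]}
  ]
}}

```text
time: 8.28
position: [0.5441, -0.2001, 0.3067]
tool_rot: [1.119, 1.267, -1.116]
ft_force: [-0.8, 0.1, -2.9]
grip_width: 0.502
```

```bash
python3 - <<'E'
from h import *
plan([.5425,-.2065,.29],-83.4)
a=get_image("scene");b=get_image("wrist");cv2.imwrite("pics/s2.png",a);cv2.imwrite("pics/w3.png",b)
C=cam("scene");x,y=proj(C,[.5425,-.2065,.17]).astype(int);print(x,y)
A=cv2.resize(a[y-40:y+40,x-40:x+40],None,fx=5,fy=5,interpolation=cv2.INTER_CUBIC)
cv2.imwrite("pics/v5.png",np.hstack([A,cv2.resize(b,None,fx=.62,fy=.62)[:, :400] if 0 else cv2.copyMakeBorder(cv2.resize(b,(400,250)),0,150,0,0,0)]))
E
```

```text
pos [ 0.5441 -0.2001  0.3067] zdir -82.9 tilt [-1.0e-04  2.5e-03 -1.0e+00] F [-0.79  0.06 -2.86] T [ 0.01   0.091 -0.046] w 0.502 t 8.28
linear total [ 0.67 -0.1   0.25]
rotvec total/90 [ 0.006 -0.002 -0.   ]
301 154
```

View pics/v5.png

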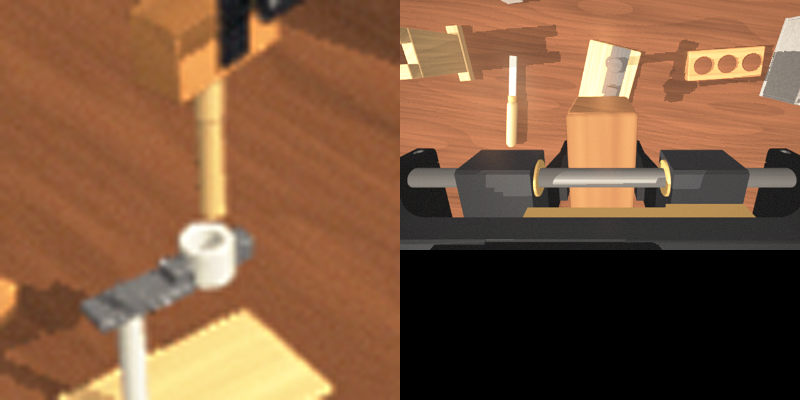

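```bash
python3 - <<'E'
from h import *
C=cam("scene");f=lambda c:((c[0]+.5)/5-.5+261,(c[1]+.5)/5-.5+114)
print("rim",ray(C,f((208,238)),.14),"foot",ray(C,f((213,213)),.168), "pred foot px",((proj(C,[.5441,-.2001,.168])-[261,114])*5+2).round(0),"rim pred",((proj(C,[.5425,-.2065,.14])-[261,114])*5+2).round(0))
o=C[2];print(o)
E
```

```text
rim [ 0.53925388 -0.20606921  0.14      ] foot [ 0.54122929 -0.19733182  0.168     ] pred foot px [207. 213.] rim pred [204. 240.]
[1.42583335 0.86266204 1.2436907 ]
```

```bash
python3 - <<'E'
from h import *
plan([.5420,-.2075,.29],-83.4)
E
```

```text
pos [ 0.5443 -0.2     0.307 ] zdir -82.89 tilt [ 6.0e-04  2.4e-03 -1.0e+00] F [-0.19  0.42 -2.19] T [ 0.002 -0.026 -0.058] w 0.503 t 8.38
linear total [ 0.68 -0.13  0.29]
rotvec total/90 [ 0.006 -0.001 -0.001]
```

>>> {"op": "play_rows", "data": {
  "targets": [
    {"claw": 1,"linear": [0.3,-0.12,0.28],"rotation": [0.004,-0.002,0]},
    {"claw": 1,"linear": [0.1,0,0],"rotation": [0,0,0]},
    {"claw": 1,"linear": [0,0,0],"rotation": [0,0,0]},
    {"claw": 1,"linear": [0,0,0],"rotation": [0,0,0]}
  ]
}}

```text
time: 8.72
position: [0.5417, -0.2075, 0.2964]
tool_rot: [1.121, 1.261, -1.122]
ft_force: [-1.1, -0.1, -3.2]
grip_width: 0.499
```

```bash
python3 - <<'E'
from h import *
plan([.5420,-.2075,.27],-83.4)
E
```

```text
pos [ 0.5417 -0.2075  0.2964] zdir -83.26 tilt [ 9.0e-04 -1.6e-03 -1.0e+00] F [-1.15 -0.12 -3.22] T [ 0.023 -0.021 -0.049] w 0.499 t 8.72
linear total [ 1.06  0.01 -0.  ]
rotvec total/90 [ 0.002  0.001 -0.   ]
```

Position is good; descend gently past the rim height.

>>> {"op": "play_rows", "data": {
  "targets": [
    {"claw": 1,"linear": [0.2,0,0],"rotation": [0,0,0]},
    {"claw": 1,"linear": [0.2,0,0],"rotation": [0,0,0]},
    {"claw": 1,"linear": [0.2,0,0],"rotation": [0,0,0]},
    {"claw": 1,"linear": [0.15,0,0],"rotation": [0,0,0]},
    {"claw": 1,"linear": [0.1,0,0],"rotation": [0,0,0]}
  ]
}}

```text
time: 9.13
position: [0.5418, -0.2077, 0.2734]
tool_rot: [1.122, 1.26, -1.122]
ft_force: [0.4, -0.1, -3.1]
grip_width: 0.506
```

```bash
python3 - <<'E'
from h import *
plan([.5420,-.2075,.27],-83.4)
E
```

```text
pos [ 0.5418 -0.2077  0.2734] zdir -83.29 tilt [ 0.0015 -0.0016 -1.    ] F [ 0.39 -0.06 -3.12] T [0.058 0.024 0.038] w 0.506 t 9.13
linear total [ 0.14  0.01 -0.01]
rotvec total/90 [ 0.001  0.001 -0.001]
```

>>> {"op": "play_rows", "data": {
  "targets": [
    {"claw": 1,"linear": [0.2,0,0],"rotation": [0,0,0]},
    {"claw": 1,"linear": [0.2,0,0],"rotation": [0,0,0]},
    {"claw": 1,"linear": [0.2,0,0],"rotation": [0,0,0]},
    {"claw": 1,"linear": [0.2,0,0],"rotation": [0,0,0]}
  ]
}}

```text
time: 9.47
position: [0.5429, -0.2077, 0.2522]
tool_rot: [1.123, 1.258, -1.121]
ft_force: [0.7, -0.4, -3.1]
grip_width: 0.502
```

```bash
python3 - <<'E'
from h import *
plan([.5420,-.2075,.27],-83.4)
E
```

```text
pos [ 0.5429 -0.2077  0.2522] zdir -83.28 tilt [ 0.0042 -0.0021 -1.    ] F [ 0.7  -0.38 -3.1 ] T [-0.06  -0.196 -0.02 ] w 0.502 t 9.47
linear total [-0.71 -0.03 -0.01]
rotvec total/90 [ 0.001  0.002 -0.002]
```

>>> {"op": "play_rows", "data": {
  "targets": [
    {"claw": 1,"linear": [0.2,-0.03,0],"rotation": [0,0.002,-0.002]},
    {"claw": 1,"linear": [0.2,0,0],"rotation": [0,0,0]},
    {"claw": 1,"linear": [0.2,0,0],"rotation": [0,0,0]},
    {"claw": 1,"linear": [0.2,0,0],"rotation": [0,0,0]}
  ]
}}

```text
time: 9.8
position: [0.543, -0.2079, 0.2305]
tool_rot: [1.124, 1.261, -1.12]
ft_force: [1.0, -0.6, -3.4]
grip_width: 0.504
```

```bash
python3 - <<'E'
from h import *
plan([.5420,-.2075,.22],-83.4)
E
```

```text
pos [ 0.543  -0.2079  0.2305] zdir -83.26 tilt [ 2.6e-03  4.0e-04 -1.0e+00] F [ 0.99 -0.64 -3.4 ] T [-0.038 -0.203  0.007] w 0.504 t 9.8
linear total [ 0.42 -0.04 -0.02]
rotvec total/90 [ 0.002 -0.    -0.002]
```

>>> {"op": "play_rows", "data": {
  "targets": [
    {"claw": 1,"linear": [0.2,0.04,-0.02],"rotation": [0,0,-0.002]},
    {"claw": 1,"linear": [0.2,0,0],"rotation": [0,0,0]},
    {"claw": 1,"linear": [0.2,0,0],"rotation": [0,0,0]},
    {"claw": 1,"linear": [0.2,0,0],"rotation": [0,0,0]}
  ]
}}

```text
time: 10.13
position: [0.5436, -0.2071, 0.2078]
tool_rot: [1.122, 1.264, -1.123]
ft_force: [0.9, 0.0, -2.8]
grip_width: 0.503
```

```bash
python3 - <<'E'
from h import *
plan([.5440,-.2075,.20],-83.4)
E
```

```text
pos [ 0.5436 -0.2071  0.2078] zdir -83.27 tilt [-2.1e-03  4.0e-04 -1.0e+00] F [ 0.9   0.03 -2.83] T [-0.017 -0.208 -0.008] w 0.503 t 10.13
linear total [0.31 0.02 0.02]
rotvec total/90 [ 0.001 -0.     0.001]
```

>>> {"op": "play_rows", "data": {
  "targets": [
    {"claw": 1,"linear": [0.1,0.04,0.02],"rotation": [0,0,0.001]},
    {"claw": 1,"linear": [0.15,0,0],"rotation": [0,0,0]},
    {"claw": 1,"linear": [0.15,0,0],"rotation": [0,0,0]},
    {"claw": 1,"linear": [0.15,0,0],"rotation": [0,0,0]}
  ]
}}

```text
time: 10.47
position: [0.5436, -0.2074, 0.1916]
tool_rot: [1.122, 1.266, -1.124]
ft_force: [0.3, 1.3, -1.9]
grip_width: 0.506
```

```bash
python3 - <<'E'
from h import *
plan([.5440,-.2075,.154],-83.4)
E
```

```text
pos [ 0.5436 -0.2074  0.1916] zdir -83.27 tilt [-0.0033  0.0013 -1.    ] F [ 0.26  1.29 -1.93] T [-0.01  -0.116  0.006] w 0.506 t 10.47
linear total [1.5  0.02 0.01]
rotvec total/90 [ 0.001 -0.001  0.002]
```

>>> {"op": "play_rows", "data": {
  "targets": [
    {"claw": 1,"linear": [0.15,0.02,0],"rotation": [0,0,0.002]},
    {"claw": 1,"linear": [0.15,0,0],"rotation": [0,0,0]},
    {"claw": 1,"linear": [0.15,0,0],"rotation": [0,0,0]}
  ]
}}

```text
time: 10.72
position: [0.5438, -0.2074, 0.1791]
tool_rot: [1.123, 1.264, -1.122]
ft_force: [0.6, -0.2, -3.3]
grip_width: 0.501
```

```bash
python3 - <<'E'
from h import *
plan([.5440,-.2075,.154],-83.4)
E
```

```text
pos [ 0.5438 -0.2074  0.1791] zdir -83.28 tilt [-5.0e-04  1.8e-03 -1.0e+00] F [ 0.63 -0.18 -3.32] T [ 0.018 -0.041  0.049] w 0.501 t 10.72
linear total [1.   0.01 0.01]
rotvec total/90 [ 0.001 -0.001  0.   ]
```

>>> {"op": "play_rows", "data": {
  "targets": [
    {"claw": 1,"linear": [0.15,0,0],"rotation": [0,0,0]},
    {"claw": 1,"linear": [0.15,0,0],"rotation": [0,0,0]},
    {"claw": 1,"linear": [0.15,0,0],"rotation": [0,0,0]}
  ]
}}

```text
time: 10.97
position: [0.5446, -0.2077, 0.1695]
tool_rot: [1.123, 1.261, -1.121]
ft_force: [-2.0, 0.6, 2.3]
grip_width: 0.51
```

```bash
python3 - <<'E'
from h import *
plan([.5440,-.2075,.154],-83.4)
E
```

```text
pos [ 0.5446 -0.2077  0.1695] zdir -83.29 tilt [ 1.8e-03  3.0e-04 -1.0e+00] F [-1.96  0.61  2.3 ] T [0.269 0.683 0.019] w 0.51 t 10.97
linear total [ 0.62 -0.02 -0.01]
rotvec total/90 [ 0.001 -0.    -0.001]
```

>>> {"op": "play_rows", "data": {
  "targets": [
    {"claw": 1,"linear": [0.15,-0.03,0],"rotation": [0,0,0]},
    {"claw": 1,"linear": [0.15,0,0],"rotation": [0,0,0]}
  ]
}}

```text
time: 11.13
position: [0.5445, -0.208, 0.1628]
tool_rot: [1.123, 1.259, -1.12]
ft_force: [-2.0, -0.0, 2.3]
grip_width: 0.503
```

```bash
python3 - <<'E'
from h import *
plan([.5440,-.2075,.154],-83.4)
E
```

```text
pos [ 0.5445 -0.208   0.1628] zdir -83.28 tilt [ 3.6e-03 -8.0e-04 -1.0e+00] F [-1.98 -0.02  2.32] T [0.084 0.577 0.044] w 0.503 t 11.13
linear total [ 0.35 -0.02 -0.02]
rotvec total/90 [ 0.001  0.001 -0.002]
```

>>> {"op": "play_rows", "data": {
  "targets": [
    {"claw": 1,"linear": [0.15,-0.02,-0.02],"rotation": [0,0.001,-0.002]},
    {"claw": 1,"linear": [0.1,0,0],"rotation": [0,0,0]}
  ]
}}

```text
time: 11.3
position: [0.5445, -0.2079, 0.1567]
tool_rot: [1.123, 1.26, -1.122]
ft_force: [-0.4, 0.3, 2.4]
grip_width: 0.502
```

```bash
python3 - <<'E'
from h import *
plan([.5440,-.2075,.154],-83.4)
E
```

```text
pos [ 0.5445 -0.2079  0.1567] zdir -83.29 tilt [ 1.9e-03 -6.0e-04 -1.0e+00] F [-0.41  0.3   2.42] T [ 0.137  0.304 -0.003] w 0.502 t 11.3
linear total [ 0.11 -0.02 -0.02]
rotvec total/90 [ 0.001  0.001 -0.001]
```

>>> {"op": "play_rows", "data": {
  "targets": [
    {"claw": 1,"linear": [0.1,-0.01,-0.01],"rotation": [0,0,-0.001]},
    {"claw": 1,"linear": [0.04,0,0],"rotation": [0,0,0]}
  ]
}}

```text
time: 11.47
position: [0.5444, -0.2079, 0.1537]
tool_rot: [1.122, 1.261, -1.123]
ft_force: [-5.5, 1.2, 12.7]
grip_width: 0.498
```

```bash
python3 - <<'E'
from h import *
plan([.5440,-.2075,.154],-83.4)
E
```

```text
pos [ 0.5444 -0.2079  0.1537] zdir -83.31 tilt [ 8.0e-04 -1.2e-03 -1.0e+00] F [-5.48  1.23 12.72] T [ 0.417  1.172 -0.01 ] w 0.498 t 11.47
linear total [-0.01 -0.02 -0.02]
rotvec total/90 [ 0.001  0.001 -0.   ]
```

>>> {"op": "play_rows", "data": {
  "targets": [
    {"claw": 1,"linear": [0.05,0,0],"rotation": [0,0,0]}
  ]
}}

```text
time: 11.55
position: [0.5444, -0.2079, 0.1536]
tool_rot: [1.122, 1.261, -1.123]
ft_force: [-5.4, 1.6, 13.3]
grip_width: 0.506
```

```bash
python3 - <<'E'
from h import *
plan([.5440,-.2075,.154],-83.4)
im=get_image("scene");cv2.imwrite("pics/s3.png",im)
x,y=proj(cam("scene"),[.544,-.2075,.15]).astype(int)
cv2.imwrite("pics/v6.png",cv2.resize(im[y-40:y+40,x-50:x+50],None,fx=6,fy=6,interpolation=cv2.INTER_CUBIC))
E
```

```text
pos [ 0.5444 -0.2079  0.1536] zdir -83.31 tilt [ 6.0e-04 -1.5e-03 -1.0e+00] F [-5.38  1.55 13.34] T [0.39  1.208 0.004] w 0.506 t 11.55
linear total [-0.01 -0.02 -0.02]
rotvec total/90 [ 0.001  0.001 -0.   ]
```

View pics/v6.png

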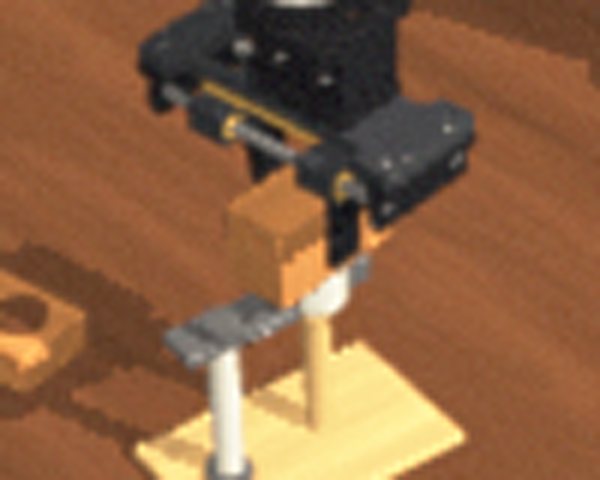

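The head is down on the collar: the handle shows below it and the height is 0.1536 m, as predicted. Releasing.

>>> {"op": "play_rows", "data": {
  "targets": [
    {"claw": 0,"linear": [0,0,0],"rotation": [0,0,0]},
    {"claw": 0,"linear": [0,0,0],"rotation": [0,0,0]},
    {"claw": 0,"linear": [0,0,0],"rotation": [0,0,0]},
    {"claw": 0,"linear": [0,0,0],"rotation": [0,0,0]},
    {"claw": 0,"linear": [0,0,0],"rotation": [0,0,0]},
    {"claw": 0,"linear": [0,0,0],"rotation": [0,0,0]},
    {"claw": 0,"linear": [0,0,0],"rotation": [0,0,0]},
    {"claw": 0,"linear": [0,0,0],"rotation": [0,0,0]},
    {"claw": 0,"linear": [0,0,0],"rotation": [0,0,0]},
    {"claw": 0,"linear": [0,0,0],"rotation": [0,0,0]}
  ]
}}

```text
time: 12.43
position: [0.5445, -0.2074, 0.1509]
tool_rot: [1.122, 1.262, -1.123]
ft_force: [0.1, -0.4, -0.4]
grip_width: 0.993
```

>>> {"op": "play_rows", "data": {
  "targets": [
    {"claw": 0,"linear": [-0.2,0,0],"rotation": [0,0,0]},
    {"claw": 0,"linear": [-0.4,0,0],"rotation": [0,0,0]},
    {"claw": 0,"linear": [-0.7,0,0],"rotation": [0,0,0]},
    {"claw": 0,"linear": [-0.7,0,0],"rotation": [0,0,0]},
    {"claw": 0,"linear": [-0.7,0,0],"rotation": [0,0,0]},
    {"claw": 0,"linear": [-0.7,0,0],"rotation": [0,0,0]},
    {"claw": 0,"linear": [-0.7,0,0],"rotation": [0,0,0]},
    {"claw": 0,"linear": [-0.7,0,0],"rotation": [0,0,0]},
    {"claw": 0,"linear": [0,0,0],"rotation": [0,0,0]},
    {"claw": 0,"linear": [0,0,0],"rotation": [0,0,0]}
  ]
}}

```text
time: 13.27
position: [0.5447, -0.2071, 0.2837]
tool_rot: [1.122, 1.258, -1.12]
ft_force: [0.4, -0.5, -1.1]
grip_width: 1.001
```

```bash
python3 - <<'E'
from h import *
plan(None)
im=get_image("scene");cv2.imwrite("pics/s4.png",im);C=cam("scene")
x,y=proj(C,[.544,-.2075,.15]).astype(int)
A=cv2.resize(im[y-40:y+40,x-50:x+50],None,fx=4,fy=4,interpolation=cv2.INTER_CUBIC)
B=cv2.resize(get_image("wrist"),(400,250));cv2.imwrite("pics/v7.png",np.hstack([A,cv2.copyMakeBorder(B,0,70,0,0,0)]))
E
```

```text
pos [ 0.5447 -0.2071  0.2837] zdir -83.26 tilt [ 0.0039 -0.0018 -1.    ] F [ 0.43 -0.49 -1.13] T [ 0.018 -0.03   0.036] w 1.001 t 13.27
```

View pics/v7.png

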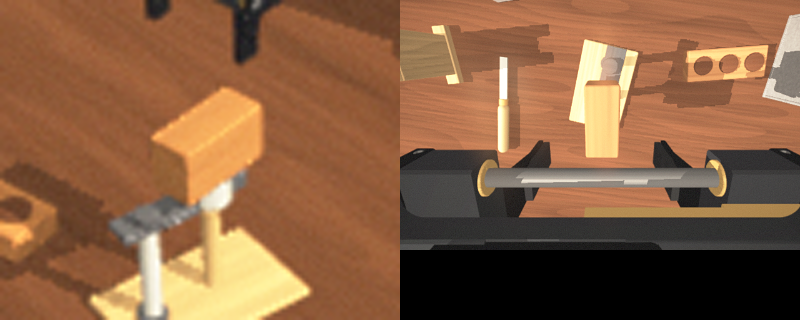

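The mallet stands upright with its head on the rim. I'll check that it is fully home by touching the head's top lightly with the closed fingers, which should make contact at z≈0.196.

>>> {"op": "play_rows", "data": {
  "newtons": 10,
  "targets": [
    {"claw": 1,"linear": [0,0,0],"rotation": [0,0.002,-0.002]},
    {"claw": 1,"linear": [0,0,0],"rotation": [0,0,0]},
    {"claw": 1,"linear": [0,0,0],"rotation": [0,0,0]},
    {"claw": 1,"linear": [0,0,0],"rotation": [0,0,0]},
    {"claw": 1,"linear": [0.5,0,0],"rotation": [0,0,0]},
    {"claw": 1,"linear": [0.6,0,0],"rotation": [0,0,0]},
    {"claw": 1,"linear": [0.6,0,0],"rotation": [0,0,0]},
    {"claw": 1,"linear": [0.5,0,0],"rotation": [0,0,0]},
    {"claw": 1,"linear": [0.3,0,0],"rotation": [0,0,0]},
    {"claw": 1,"linear": [0,0,0],"rotation": [0,0,0]}
  ]
}}

```text
time: 14.2
position: [0.5408, -0.2058, 0.2084]
tool_rot: [1.122, 1.275, -1.126]
ft_force: [0.8, 0.1, -0.5]
grip_width: 0.325
```

>>> {"op": "play_rows", "data": {
  "targets": [
    {"claw": 1,"linear": [0,0,0],"rotation": [0,0,0]},
    {"claw": 1,"linear": [0,0,0],"rotation": [0,0,0]}
  ]
}}

```text
time: 14.37
position: [0.5402, -0.2056, 0.2073]
tool_rot: [1.122, 1.277, -1.127]
ft_force: [0.6, -0.9, 0.4]
grip_width: 0.176
```

>>> {"op": "play_rows", "data": {
  "targets": [
    {"claw": 1,"linear": [0,0.16,0.06],"rotation": [0,0,0.008]},
    {"claw": 1,"linear": [0,0,0],"rotation": [0,0,0]},
    {"claw": 1,"linear": [0.15,0,0],"rotation": [0,0,0]},
    {"claw": 1,"linear": [0.1,0,0],"rotation": [0,0,0]},
    {"claw": 1,"linear": [0,0,0],"rotation": [0,0,0]}
  ]
}}

```text
time: 14.78
position: [0.5467, -0.2073, 0.2034]
tool_rot: [1.13, 1.262, -1.114]
ft_force: [-0.2, -0.7, -0.4]
grip_width: 0.006
```

>>> {"op": "play_rows", "data": {
  "targets": [
    {"claw": 1,"linear": [0.05,0,0],"rotation": [0,0,0]},
    {"claw": 1,"linear": [0.05,0,0],"rotation": [0,0,0]}
  ]
}}

```text
time: 14.95
position: [0.5469, -0.2073, 0.2011]
tool_rot: [1.13, 1.261, -1.114]
ft_force: [-0.2, 0.1, -0.2]
grip_width: 0.008
```

>>> {"op": "play_rows", "data": {
  "targets": [
    {"claw": 1,"linear": [0.05,0,0],"rotation": [0,0,0]}
  ]
}}

```text
time: 15.03
position: [0.5469, -0.2073, 0.1998]
tool_rot: [1.13, 1.261, -1.114]
ft_force: [-0.4, 0.2, 0.3]
grip_width: 0.003
```

>>> {"op": "play_rows", "data": {
  "targets": [
    {"claw": 1,"linear": [0.06,0,0],"rotation": [0,0,0]},
    {"claw": 1,"linear": [0.06,0,0],"rotation": [0,0,0]}
  ]
}}

```text
time: 15.2
position: [0.547, -0.2073, 0.1966]
tool_rot: [1.13, 1.261, -1.114]
ft_force: [0.3, 0.7, 0.4]
grip_width: 0.005
```

>>> {"op": "play_rows", "data": {
  "targets": [
    {"claw": 1,"linear": [0.05,0,0],"rotation": [0,0,0]}
  ]
}}

```text
time: 15.28
position: [0.5472, -0.2074, 0.1964]
tool_rot: [1.13, 1.26, -1.114]
ft_force: [-2.8, 0.8, 11.8]
grip_width: 0.008
```

>>> {"op": "play_rows", "data": {
  "targets": [
    {"claw": 1,"linear": [0.04,0,0],"rotation": [0,0,0]}
  ]
}}

```text
time: 15.37
position: [0.5472, -0.2073, 0.1965]
tool_rot: [1.129, 1.26, -1.114]
ft_force: [-2.7, 0.4, 6.1]
grip_width: -0.001
```

Firm contact at 0.1964 m, so it is home. Backing off.

>>> {"op": "play_rows", "data": {
  "targets": [
    {"claw": 1,"linear": [-0.3,0,0],"rotation": [0,0,0]},
    {"claw": 1,"linear": [-0.7,0,0],"rotation": [0,0,0]},
    {"claw": 1,"linear": [-0.8,0,0],"rotation": [0,0,0]},
    {"claw": 1,"linear": [-0.8,0,0],"rotation": [0,0,0]},
    {"claw": 1,"linear": [-0.8,0,0],"rotation": [0,0,0]},
    {"claw": 0,"linear": [-0.8,0,0],"rotation": [0,0,0]},
    {"claw": 0,"linear": [0,0,0],"rotation": [0,0,0]},
    {"claw": 0,"linear": [0,0,0],"rotation": [0,0,0]},
    {"claw": 0,"linear": [0,0,0],"rotation": [0,0,0]}
  ]
}}

```text
time: 16.12
position: [0.546, -0.2075, 0.3076]
tool_rot: [1.129, 1.26, -1.113]
ft_force: [0.0, 0.7, 1.4]
grip_width: 0.226
```

```bash
python3 - <<'E'
from h import *
plan(None)
im=get_image("scene");cv2.imwrite("pics/s5.png",im)
E
```

```text
pos [ 0.546  -0.2075  0.3076] zdir -83.22 tilt [ 0.0084  0.0053 -1.    ] F [0.01 0.74 1.39] T [0.045 0.046 0.011] w 0.226 t 16.12
```

View pics/s5.png

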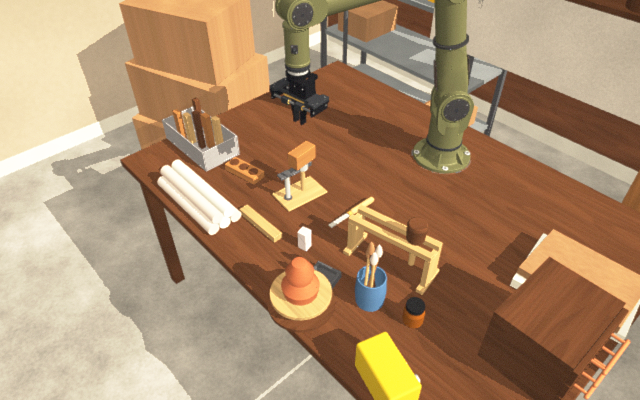

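The mallet stands in the collar at pixel (302,155) with the gripper clear above it. The round mallet (417,232) and the other things look unmoved.

```bash
python3 -c "from bench import close_job;print(close_job())"
```

```text
the job is handed in; nothing more can be done
None
```

The square-headed mallet is stowed in the collar, handle down and head on the rim. I let go, backed off and handed the job in at about 16 s.

- **Fit:** The handle entered the hole without touching the rim. The shoes rubbed with about 5 N on the way down. Contact came at the predicted seating height (TCP at 0.1537 m), with about 16 N on the collar.
- **Seating check:** After release I touched the head's top lightly with closed fingers. They met firm resistance (about 12 N) at 0.1964 m, against 0.196 m expected for a flat seat.
- **Last picture:** The mallet stood upright, and the round mallet and everything else looked to be where they were at the start. The gripper was well clear above, though its fingers were still opening.
- **Disagreements:** The top and wrist cameras put the collar about 3 mm apart in y, so I used a value between them, guided by the scene camera. On the way down the shoes showed the hole about 1.5–2 mm further in +x. While lining up the grasp, the gripper strayed about 19 mm in y; I felt no contact and corrected it before closing.

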